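# Ratchet down the lock nut of a bench vise

### The arm

A 6-joint arm with a two-finger parallel gripper is mounted at the origin on the work surface. World frame = base frame: x ahead of the robot, y to its left, z up, the work surface at z = 0. Lengths are in m, angles in rad, forces in N, time in s.
With the tool pointing down it reaches from about 0.35 to 0.95 m from the base axis. Payload 17.4 kg.
Tool frame: the origin (TCP) lies at the very end of the fingers, on their centre line; the grasp point (between the pads) lies ctrl.grip_point_offset behind it (ctrl.grip_point_offset is the distance from the TCP to the grasp point, in m); z points along the fingers, y is the line along which they close (so a half turn about z gives the same grasp; the last joint's range is limited). The gripper opens to 93 mm and grips with 3 to 60 N. Pads are 15 mm wide; open, the fingers measure 128 mm over their backs; the gripper's body (75 mm by 188 mm) begins 65 mm behind the grasp point.
Start: joints at [-1.273, 0.116, 1.442, -0, 1.584, -0.038], TCP at [0.222, -0.637, 0.188] pointing down, gripper open.
Joint ranges: [-2.83, 2.83], [-0.83, 2.19], [0.07, 2.5], [-1.14, 4.28], [0.01, 3], [-2.97, 2.97]. Speed limits (rad/s): [1.89, 1.89, 2.22, 3.14, 3.14, 3.14].

### API

Orientations are given as a 3x3 rotation matrix whose columns are the frame's x, y, z axes.
In Python, from plant import ctrl, get_image gives the robot as it stands.
- The arm moves only by the tool play_rows, never from a script. Its argument "targets" is a list of rows, each a list of 7 numbers: the turn, a rotation vector about the tool's x, y, z scaled (see below), then the shift along the tool's x, y, z scaled (see below), then the closure, from 0 (fully open) to 1 (shut). In form: [[ax, ay, az, dx, dy, dz, grip], ...]. A call has 1 to 8 rows; each row is the pose to reach, as a shift and turn from the pose commanded when the call began, along the tool's axes at that moment; what a row does not reach only later rows make up. The controller multiplies each number of a shift by 300 mm and each number of a turn by 45 degrees. A row lasts 1/8 s, in which the tool goes at most 62.5 mm and 10.7 degrees, less where a joint would pass 70% of its speed; a pose out of reach is approached as far as the arm can. A call with a number of a shift or a turn outside -1 to 1 is refused whole. A call with a gripper value outside its range is refused whole. The fingers move at their own pace and stop on an object; the grip force is fixed at half the most. Time passes only in rows, so rows that repeat a pose let the fingers close. It gives the time, the measured TCP pose, the force, the opening and the grip force at its end, in the units of the state.
- ctrl.sense(): the state, without advancing time (a new reading comes with each control period).
- get_image(name): name is "scene" or "top" or "wrist"; returns a dict with "image" (480x640x3 uint8, red, green, blue), "fovy" (degrees; the focal length in pixels is half the picture's height over the tangent of half this angle, whatever the lens; pixels are square), "cx", "cy" (the principal point, pixels), "extrinsics" (4x4, takes a point from camera to world coordinates). Camera axes: x right, y up, looking along -z (the intrinsics and any distortion apply to the point x, -y, -z); pixel columns grow to the right and rows downward; lengths in m; the calibration is good to about 2 mm. A picture is of the moment at which its call begins. There is no depth.
- ctrl.finish_job(): hands the job in; it is judged then, once.
The state is a dict: "t": time; "joint_positions": joint angles; "qvel": joint speeds; "joint_efforts": joint torques, N m; "eef_pos": TCP position; "orientation": TCP orientation; "contact_force": force on the tool from outside, world axes, zero at the start; "moment": the same for the moment, N m; "opening": opening from 0.0 (shut) to 1.0 (fully open); "gripper_force": force on a finger pad.
Only numpy, scipy, OpenCV 4.12 (cv2) and the standard library are available. Lean on these libraries where they do the work, as an engineer would, in place of code of your own. Each camera call takes 0.05 s, during which the arm holds its last target. There are 200 camera calls.

### The job

The swivel-base lock nut beside the bench vise is loose. Take the T-handled box spanner out of its wooden stand, fit it over the nut and tighten it clockwise in short swings, lifting off and refitting each time because the vise body blocks a full turn; when you feel the nut go tight and its brass washer starts to turn along with it, turn about 15 degrees more and stop, never beyond 30 degrees. Then stand the spanner upright back in its stand, without ramming the vise or disturbing the bottle, brush and screwdriver.

Things in the scene. Friction and masses are not known exactly. Their poses are not given: they have to be found in the camera images.
- vise: Fixed round swivel base of a blue bench vise, 22 mm high. Origin: on the bench under its centre; x runs along the vise to its screw and handle end. The lug with the nut is on the +y side: its top 22 mm above the bench, nut axis upright at x 0, y +105 mm.
- vise_top: Fixed upper part of the vise (body, anvil, jaws), up to 150 mm above the bench. Origin and axes as the vise's. x from -95 to +220 mm; upright flanks at y = +-55 mm, 50 mm from the nut's axis: the bar of the seated spanner meets the flank about 42 degrees either side of parallel to x.
- nut_top (a point): Centre of the top face of the steel hexagon nut, 46 mm above the bench. z up; x is square to one of the six flats and turns with the nut. The nut is 36 mm across flats, 20 mm tall (the top 5 mm bevelled to 30 mm across), its sides free all round. It stays at this height. Its stud is springy: it twists 0.25 rad per N m and springs back.
- nut (a joint): Angle of the nut relative to its washer, rad; grows as the nut is turned clockwise seen from above (tightening). Turns against a light drag of about 0.1 N m and stays where it is left, until at 3.1 it is down hard on the washer and can only turn together with it. Starts 2.2 to 2.8 rad short of that.
- washer (a joint): Angle of the brass washer (54 mm across, 4 mm thick, small tab) under the nut, rad; 0 at the start, grows clockwise seen from above. It stays still until the nut is down on it, then turns with the nut against about 0.3 N m, rising by 0.4 N m per rad, and stays where it is left. 15 degrees is 0.26, 30 degrees 0.52.
- spanner: Loose steel T box spanner, red bar, 109 mm tall, 0.45 kg. Origin: centre of the socket's mouth (lower end); z up the shank, x along the bar and square to two socket flats. Socket 38.4 mm across flats inside, 18 mm deep, 56 mm over its outer corners: some 7 degrees of play each way on the nut, refits every 60. Seated, its mouth is 28 mm above the bench.
- spanner_bar (a point): Centre of the spanner's red bar, 100 mm above the socket's mouth: the place to grip. Axes as the spanner's. The bar is 130 mm long (along x), 16 mm wide, 18 mm high; the shank under it is as wide, so the fingers can straddle both.
- stand: Pale wooden block fixed to the bench, 100 x 100 x 34 mm, with a round well 64 mm across and 24 mm deep in its top. Origin: centre of its underside; the well's floor, on which the spanner's mouth rests, is 10 mm above it.
- oil: Loose white oil bottle with a red cap, 60 mm across, 150 mm tall, origin under its centre. Leave alone.
- brush: Loose hand brush lying on the bench on the far side of the vise from the nut. Leave alone.
- driver: Loose screwdriver with an orange handle lying on the bench. Leave alone.
Things that resemble listed ones, but are neither listed nor needed, are in the scene too. Of the things like the spanner, leave any that is turquoise; of the rest the smaller one is meant.

How it is judged:
On the way, in this order (a step that is already met when the one before it is completed fails the run):
1. the spanner's socket is fitted fully over the nut, upright (horizontal distance between spanner and nut_top below 0.004 m and z of spanner in the frame of nut_top below -0.014 m and angle between spanner's own z axis and vertical below 0.1 rad), for 0.1 s.
2. the nut is run down onto its washer with the spanner on it (value of joint nut above 3.04 rad and z of spanner in the frame of nut_top below -0.01 m and horizontal distance between spanner and nut_top below 0.006 m), for 0.05 s.
3. the nut is tightened with the spanner until the washer has turned with it by at least 5 degrees (value of joint washer above 0.09 rad and z of spanner in the frame of nut_top below -0.01 m and horizontal distance between spanner and nut_top below 0.006 m), for 0.1 s.
At the end, for the whole second after the job is handed in: The nut is still down on its washer (nut joint above 3.04 of 3.1), the washer has turned 0.09 to 0.53 rad (5 to 30 degrees), and the spanner stands upright (within 0.1 rad), at rest and released on the floor of the stand's well (within 4 mm in height, 12 mm sideways) (value of joint nut above 3.04 rad and value of joint washer between 0.09 and 0.53 rad and horizontal distance between spanner and stand below 0.012 m and z of spanner in the frame of stand below 0.014 m and angle between spanner's own z axis and vertical below 0.1 rad and linear speed of spanner below 0.02 m/s); the robot touches nothing.
It fails at once if the nut is overtightened: the washer is turned beyond 30 degrees (value of joint washer above 0.53 rad).
It fails at once if the nut is turned with the fingers instead of the spanner (contact force between the fingers and washer above 3 N).
It fails at once if the spanner is rammed against the upper part of the vise with more than 25 N (contact force between spanner and vise_top above 25 N).
It fails at once if the bottle, brush or screwdriver is moved by more than 30 mm (distance of any of oil, brush, driver from where it was at the start of the episode above 0.03 m).
It also fails if it takes over 72 s, if anything falls off the work surface, if the arm or the gripper's body presses on something with over 40 N, if the wrist force passes 120 N, or if a joint passes its speed limit or range.

## Working session

There is one attempt and no reset: what is moved stays moved. The work goes in short steps, Python scripts to look and compute and a tool call to move; the robot and the scene stay as the last step left them, time stands still between calls to the robot, and variables do not carry over. Pictures are saved under pics/ and viewed, at most 10 in all, crops included, and the job is handed in when it is done.

Besides the shell and the picture viewer there is one more tool, called after "Call:" as a command line: name --pt "numbers of a row" for each row, then --argument value for the rest. play_rows: Moves the arm, as the interface text tells. Its arguments: {"type":"object","properties":{"targets":{"type":"array"}},"required":["targets"]}

```bash
ls; mkdir -p pics
python3 - <<'E'
from plant import ctrl,get_image
import cv2,numpy as np
for n in("scene","top"):
    d=get_image(n);cv2.imwrite(f"pics/{n}0.png",d["image"][:,:,::-1])
    print(n,d["fovy"],d["cx"],d["cy"],np.round(d["extrinsics"],4).tolist(),[k for k in d])
s=ctrl.sense();print(s);print(ctrl.grip_point_offset)
E
```

```text
pics
scene 44.11912494057192 324.04499063018665 227.29734397682853 [[-0.0928, -0.6979, 0.7101, 1.5197], [0.9957, -0.0667, 0.0645, 0.1056], [0.0024, 0.713, 0.7011, 1.0646], [0.0, 0.0, 0.0, 1.0]] ['image', 'fovy', 'cx', 'cy', 'extrinsics']
top 42.29117263978402 314.699182022991 236.7414463610519 [[0.0144, 0.9825, -0.1859, 0.2497], [-0.9999, 0.0155, 0.0045, 0.0207], [0.0073, 0.1858, 0.9826, 1.544], [0.0, 0.0, 0.0, 1.0]] ['image', 'fovy', 'cx', 'cy', 'extrinsics']
{'t': 0.1, 'joint_positions': array([-1.27281133e+00,  1.16449304e-01,  1.44216472e+00,  7.81533925e-06,
        1.58398964e+00, -3.78090101e-02]), 'qvel': array([ 0.00071794, -0.00260959, -0.00307939, -0.00094036, -0.00046205,
        0.00074354]), 'joint_efforts': array([ 4.66669488e-03, -7.22886658e+01, -6.23864079e+01,  7.82278483e-02,
        2.27556814e-02, -7.70380939e-05]), 'eef_pos': array([ 0.22235539, -0.63711522,  0.18749236]), 'orientation': array([[ 9.44148941e-01,  3.29518883e-01, -2.89356230e-04],
       [ 3.29519007e-01, -9.44148445e-01,  9.68747258e-04],
       [ 4.60252799e-05, -1.00999007e-03, -9.99999489e-01]]), 'contact_force': array([-0.15450371,  0.96589296,  0.96351732]), 'moment': array([-0.03013598, -0.00049495,  0.00673514]), 'gripper_force': 0.0, 'opening': 0.9968202759327235}
0.0188
```

View pics/top0.png

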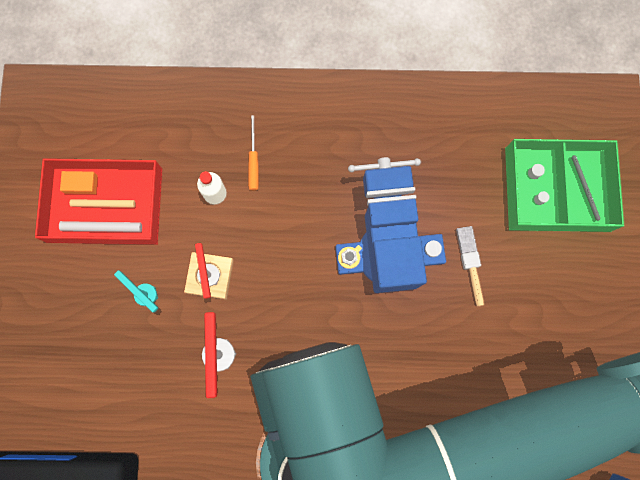

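View pics/scene0.png

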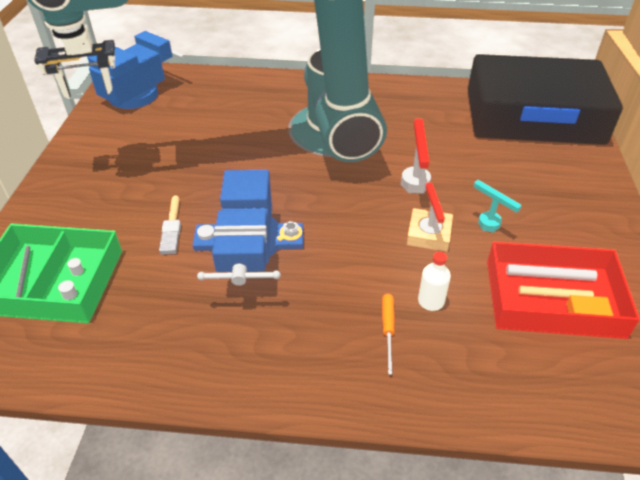

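The top view shows the smaller red spanner in the stand: bar ends at (200,245) and (207,300), socket at (208,274). The nut is at (349,257), with the vise body to its right. The bottle is at (211,188) and the turquoise and large red spanners are left and below.

```bash
cat > h.py <<'E'
import numpy as np,cv2
from plant import ctrl,get_image
def K(d):
    f=240/np.tan(np.radians(d["fovy"])/2);return f,d["cx"],d["cy"],np.array(d["extrinsics"])
def ray(d,u,v,z):
    f,cx,cy,E=K(d);r=E[:3,:3]@np.array([(u-cx)/f,-(v-cy)/f,-1]);o=E[:3,3];return o+r*(z-o[2])/r[2]
def proj(d,p):
    f,cx,cy,E=K(d);c=E[:3,:3].T@(np.asarray(p,float)-E[:3,3]);return np.array([cx+f*c[0]/-c[2],cy-f*c[1]/-c[2]])
def snap(n,name):
    d=get_image(n);cv2.imwrite("pics/"+name,d["image"][:,:,::-1]);return d
def move(dp,yaw=0):
    "world shift (m), world yaw (deg, ccw from above) -> row numbers"
    s=ctrl.sense();R=s["orientation"];return np.round(np.r_[R.T@[0,0,yaw/45],R.T@np.array(dp)/.3],3)
def st():
    s=ctrl.sense();R=s["orientation"];print("t",round(s["t"],2),"p",np.round(s["eef_pos"],4),"yawx",round(np.degrees(np.arctan2(R[1,0],R[0,0])),2),"tilt",np.round(R[:2,2],4),"F",np.round(s["contact_force"],1),"M",np.round(s["moment"],2),"op",round(s["opening"],3),"q",np.round(s["joint_positions"],2));return s
E
python3 - <<'E'
from h import *
d=get_image("top")
for n,u,v,z in [("bar a",200,245,.119),("bar b",207,300,.119),("big a",210,314,.12),("big b",211,396,.12),("nut",349,257,.046),("stand c1",191,251,.034),("c2",233,257,.034),("c3",226,299,.034),("c4",185,293,.034),("vise lugR",433,248,.03),("bodyR",371,292,.13),("bodyL",424,286,.13),("bodytopleft",367,172,.15),("bodytopright",411,168,.15),("handle",384,162,.09),("oil cap",205,178,.15)]:
    print(n,np.round(ray(d,u,v,z),3))
d=get_image("scene")
for n,u,v,z in [("bar a",431,187,.119),("bar b",438,218,.119),("nut",291,229,.046)]: print(n,np.round(ray(d,u,v,z),3))
E
```

```text
bar a [0.495 0.281 0.119]
bar b [0.368 0.259 0.119]
big a [0.336 0.25  0.12 ]
big b [0.155 0.24  0.12 ]
nut [ 0.484 -0.071  0.046]
stand c1 [0.495 0.318 0.034]
c2 [0.481 0.214 0.034]
c3 [0.378 0.227 0.034]
c4 [0.391 0.327 0.034]
vise lugR [ 0.512 -0.28   0.03 ]
bodyR [ 0.391 -0.116  0.13 ]
bodyL [ 0.406 -0.237  0.13 ]
bodytopleft [ 0.669 -0.106  0.15 ]
bodytopright [ 0.681 -0.208  0.15 ]
handle [ 0.713 -0.153  0.09 ]
oil cap [0.648 0.271 0.15 ]
bar a [0.397 0.266 0.119]
bar b [0.506 0.278 0.119]
nut [ 0.502 -0.068  0.046]
```

Call:
play_rows --pt "0 0 0 0.94 -0.66 -0.15 0" --pt "0 0 0 0.94 -0.66 -0.15 0" --pt "0 0 0 0.94 -0.66 -0.15 0" --pt "0 0 0 0.94 -0.66 -0.15 0" --pt "0 0 0 0.94 -0.66 -0.15 0" --pt "0 0 0 0.94 -0.66 -0.15 0" --pt "0 0 0 0.94 -0.66 -0.15 0"

```text
t: 1.08
eef_pos: [0.4246, -0.3558, 0.2337]
orientation: [[0.943, 0.332, 0.001], [0.332, -0.943, -0.0], [0.001, 0.001, -1.0]]
contact_force: [-0.1, -0.2, -0.3]
opening: 0.997
gripper_force: 0.0
```

Call:
play_rows --pt "0 0 0 0.33 -0.944 0 0" --pt "0 0 0 0.33 -0.944 0 0" --pt "0 0 0 0.33 -0.944 0 0" --pt "0 0 0 0.33 -0.944 0 0" --pt "0 0 0 0.33 -0.944 0 0" --pt "0 0 0 0.33 -0.944 0 0"

```text
t: 1.82
eef_pos: [0.4234, -0.0556, 0.2333]
orientation: [[0.943, 0.333, 0.001], [0.333, -0.943, -0.0], [0.001, 0.0, -1.0]]
contact_force: [-0.1, -0.5, 0.7]
opening: 1.0
gripper_force: 0.0
```

Run:
```python
from h import *
s=st();d=snap("wrist","w1.png");print(d["fovy"],np.round(d["extrinsics"],3).tolist())
print(proj(d,[.484,-.071,.046]))
```

```text
t 1.82 p [ 0.4234 -0.0556  0.2333] yawx 19.44 tilt [ 0.0006 -0.    ] F [-0.1 -0.5  0.7] M [-0.    0.07  0.  ] op 1.0 q [-0.19 -0.45  1.87  0.    1.72  1.04]
69.35519702451249 [[0.333, 0.899, 0.283, 0.502], [-0.943, 0.318, 0.1, -0.028], [-0.0, -0.3, 0.954, 0.43], [0.0, 0.0, 0.0, 1.0]]
[345.03256611 164.85466881]
```

View pics/w1.png

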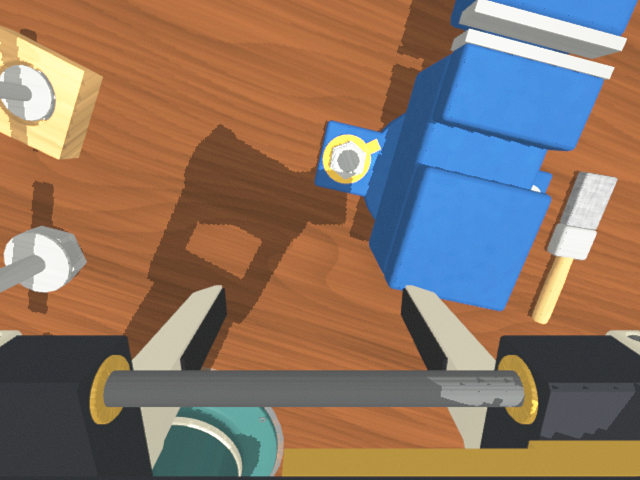

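The nut is at about (349,160) on its yellow washer, whose tab points to (377,146). I'll magnify it to get the hexagon's angle.

Run:
```python
from h import *
im=cv2.imread("pics/w1.png");c=im[130:190,315:385];cv2.imwrite("pics/w1c.png",cv2.resize(c,None,fx=10,fy=10,interpolation=cv2.INTER_CUBIC))
```

```text
(no output)
```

View pics/w1c.png

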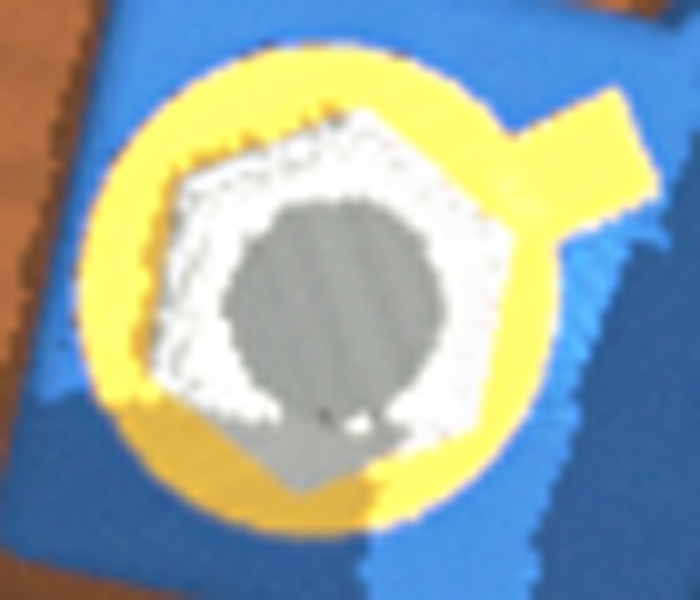

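The hexagon is clear in the crop. Its corners are at about (365,108), (512,235), (482,432), (303,492), (150,370) and (180,180), and the washer circle is centred at (318,290).

Run:
```python
from h import *
d=get_image("wrist")
C=np.array([(365,108),(512,235),(482,432),(303,492),(150,370),(180,180)])/10+[314.5,129.5]
P=np.array([ray(d,u,v,.041)[:2] for u,v in C]);c=P.mean(0);v=P-c
a=np.degrees(np.arctan2(v[:,1],v[:,0]));print(c,np.hypot(*v.T)*1e3,np.round(a,1),"flat normals", (np.degrees(np.angle(np.mean(np.exp(6j*np.radians(a)))))/6+30))
w=ray(d,318/10+314.5,290/10+129.5,.026);print("washer c",w)
t=ray(d,63.8/1+314.5,13.8+129.5,.026);print("tab yaw",np.degrees(np.arctan2(*(t-w)[1::-1])))
# vise yaw from lug edge and white jaw edges
for u,v,z in [(390,285,.15),(416,168,.15)]:print(ray(d,u,v,z))
# stand well / from this view
for u,v,z in [(25,92,.034)]:print(ray(d,u,v,z))
```

```text
[ 0.48964087 -0.07401135] [20.7573782  20.65721334 21.80546193 20.43423561 20.97317995 21.30841451] [  11.3  -49.8 -109.6 -168.   128.9   71.4] flat normals 40.699332273238376
washer c [ 0.49010689 -0.07364947  0.026     ]
tab yaw -45.532391545002085
[ 0.40568141 -0.13510507  0.15      ]
[ 0.50535088 -0.11476048  0.15      ]
[0.44192098 0.27007538 0.034     ]
```

Call:
play_rows --pt "0 0 0.2 0.27 -0.965 0 0" --pt "0 0 0.2 0.27 -0.965 0 0" --pt "0 0 0.2 0.27 -0.965 0 0" --pt "0 0 0.2 0.27 -0.965 0 0" --pt "0 0 0.2 0.27 -0.965 0 0" --pt "0 0 0.2 0.27 -0.965 0 0"

```text
t: 2.68
eef_pos: [0.4049, 0.244, 0.2323]
orientation: [[0.984, 0.18, -0.002], [0.18, -0.984, -0.001], [-0.002, 0.0, -1.0]]
contact_force: [-0.8, -0.3, -0.1]
opening: 1.0
gripper_force: 0.0
```

Run:
```python
from h import *
s=st();d=snap("wrist","w2.png")
```

```text
t 2.67 p [0.4049 0.244  0.2323] yawx 10.36 tilt [-0.0016 -0.0007] F [-0.8 -0.3 -0.1] M [-0.    0.03  0.02] op 1.0 q [ 0.49 -0.34  1.79  0.    1.69  1.88]
```

View pics/w2.png

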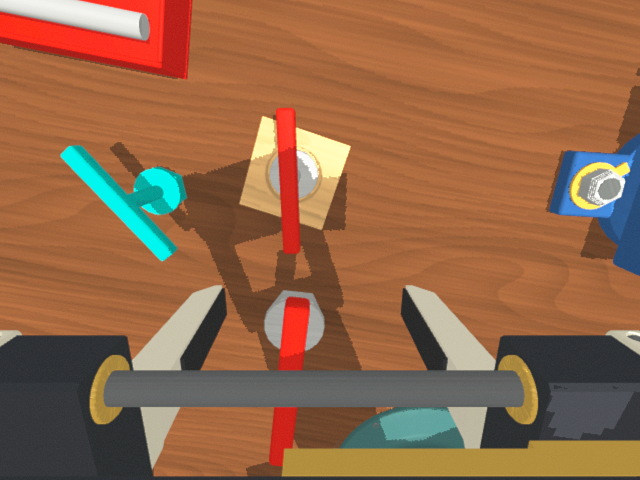

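The bar runs from (286,109) to (292,253). The well is centred at (294,174), and the stand's corners are (262,117), (351,147), (323,230) and (239,204).

Run:
```python
from h import *
d=get_image("wrist");im=d["image"].astype(int)
m=((im[...,0]>150)&(im[...,1]<70)&(im[...,2]<80)).astype(np.uint8);m[:90]=0;m[265:]=0;m[:,:250]=0;m[:,330:]=0
(r)=cv2.minAreaRect(np.argwhere(m)[:,::-1].astype(np.float32));B=cv2.boxPoints(r);print(r)
P=np.array([ray(d,u,v,.119)[:2] for u,v in B]);print(np.round(P,4),P.mean(0))
e=[(P[i]-P[i-1]) for i in range(4)];l=max(e,key=lambda x:np.hypot(*x));print(np.hypot(*l),np.degrees(np.arctan2(l[1],l[0]))%180)
print("well",ray(d,294,174,.034)); print("stand",np.mean([ray(d,u,v,.034) for u,v in[(262,117),(351,147),(323,230),(239,204)]],0))
print("nut",ray(d,606,187,.046))
```

```text
((286.0811462402344, 180.49671936035156), (145.61148071289062, 19.146791458129883), 87.67218780517578)
[[0.5019 0.2931]
 [0.5053 0.2775]
 [0.3797 0.2514]
 [0.3758 0.2691]] [0.4406703  0.27277831]
0.1283833552302545 10.798252004755456
well [0.44150072 0.27048002 0.034     ]
stand [0.43903155 0.27029507 0.034     ]
nut [ 0.49031295 -0.07018637  0.046     ]
```

Call:
play_rows --pt "0 0 -0.025 0.134 -0.07 0 0" --pt "0 0 -0.025 0.134 -0.07 0.15 0" --pt "0 0 -0.025 0.134 -0.07 0.3 0" --pt "0 0 -0.025 0.134 -0.07 0.42 0" --pt "0 0 -0.025 0.134 -0.07 0.47 0" --pt "0 0 -0.025 0.134 -0.07 0.47 0" --pt "0 0 -0.025 0.134 -0.07 0.47 0.5" --pt "0 0 -0.025 0.134 -0.07 0.47 1"

```text
t: 3.78
eef_pos: [0.4411, 0.2706, 0.0935]
orientation: [[0.98, 0.197, 0.002], [0.197, -0.98, 0.001], [0.002, -0.001, -1.0]]
contact_force: [0.6, 0.1, -0.1]
opening: 0.833
gripper_force: 0.0
```

Call:
play_rows --pt "0 0 0 0 0 0 1" --pt "0 0 0 0 0 0 1" --pt "0 0 0 0 0 0 1" --pt "0 0 0 0 0 0 1" --pt "0 0 0 0 0 0 1" --pt "0 0 0 0 0 0 1"

```text
t: 4.53
eef_pos: [0.4405, 0.2704, 0.0921]
orientation: [[0.98, 0.197, -0.0], [0.197, -0.98, -0.0], [-0.0, 0.0, -1.0]]
contact_force: [0.1, 0.3, 0.0]
opening: 0.195
gripper_force: 0.0
```

Run:
```python
from h import *
s=st();print(s["gripper_force"])
```

```text
t 4.53 p [0.4405 0.2704 0.0921] yawx 11.36 tilt [-0.0001 -0.    ] F [0.1 0.3 0. ] M [-0.03 -0.01 -0.01] op 0.195 q [ 0.5  -0.19  1.9  -0.    1.44  1.87]
0.0
```

Call:
play_rows --pt "0 0 0 0 0 0 1" --pt "0 0 0 0 0 0 1" --pt "0 0 0 0 0 0 1" --pt "0 0 0 0 0 0 1"

```text
t: 5.03
eef_pos: [0.4405, 0.2704, 0.0921]
orientation: [[0.98, 0.197, -0.0], [0.197, -0.98, -0.0], [-0.0, 0.0, -1.0]]
contact_force: [0.2, -0.3, -0.0]
opening: 0.007
gripper_force: 0.0
```

Call:
play_rows --pt "0 0 0 0 0 -0.1 1" --pt "0 0 0 0 0 -0.2 1" --pt "0 0 0 0 0 -0.3 1" --pt "0 0 0 0 0 -0.3 1"

```text
t: 5.52
eef_pos: [0.4412, 0.2709, 0.1845]
orientation: [[0.98, 0.197, 0.003], [0.197, -0.98, 0.002], [0.003, -0.001, -1.0]]
contact_force: [-0.2, 0.6, -1.2]
opening: 0.004
gripper_force: 0.0
```

Run:
```python
from h import *
s=st();print(s["gripper_force"]);d=snap("wrist","w3.png")
print(move([.4898-s["eef_pos"][0],-.0735-s["eef_pos"][1],0],40.7-11.4))
```

```text
t 5.53 p [0.4412 0.2709 0.1845] yawx 11.37 tilt [0.0031 0.0017] F [-0.2  0.6 -1.2] M [-0.02  0.03  0.02] op 0.004 q [ 0.5  -0.23  1.78  0.    1.59  1.87]
0.0
[ 1.000e-03 -0.000e+00 -6.510e-01 -6.800e-02  1.157e+00 -1.000e-03]
```

View pics/w3.png

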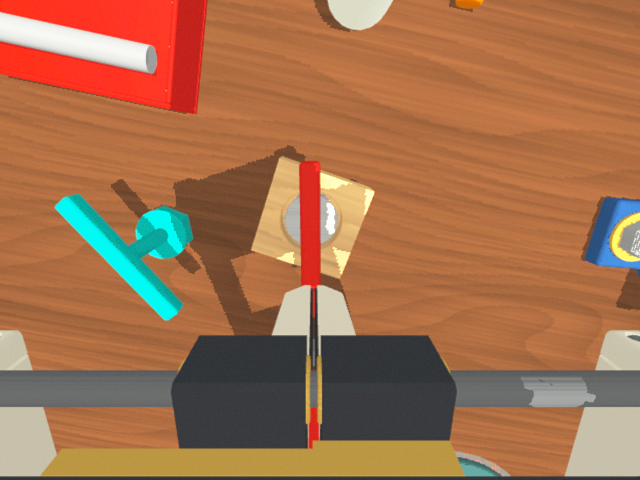

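The fingers read fully shut (0.004), yet the red bar at (310,162)–(311,285) still lies over the stand. I'll check whether it was lifted.

Run:
```python
from h import *
d=get_image("wrist")
for n,p in [("tcp",[.441,.271,.1845]),("rest far",[.504,.285,.119]),("rest near",[.377,.260,.119]),("held far",[.504,.284,.212]),("rest mid",[.4407,.2725,.119])]:print(n,proj(d,p))
for z in (.119,.165,.212):
  print(z,ray(d,310,162,z),ray(d,311,285,z),"width",np.linalg.norm(ray(d,300,220,z)-ray(d,320,220,z)))
a=get_image("scene")["image"];cv2.imwrite("pics/s2.png",cv2.resize(a[110:290,330:530],None,fx=4,fy=3.3)[:,:,::-1])
t=get_image("top")["image"].astype(int);m=(t[...,0]>150)&(t[...,1]<70)&(t[...,2]<80);m[:240]=0;m[410:]=0;m[:,:180]=0;m[:,240:]=0
n,_,s,c=cv2.connectedComponentsWithStats(m.astype(np.uint8));print(s[1:])
```

```text
tcp [311.82049968 277.99538612]
rest far [310.35136203 161.17620936]
rest near [310.13462191 318.52254786]
held far [310.666572   175.85012143]
rest mid [310.28468883 245.19731915]
0.119 [0.50337229 0.28513776 0.119     ] [0.40734096 0.26529067 0.119     ] width 0.015394861245181126
0.165 [0.50677387 0.28534702 0.165     ] [0.42772017 0.26900875 0.165     ] width 0.012673164534074036
0.212 [0.5102494  0.28556083 0.212     ] [0.4485424  0.27280766 0.212     ] width 0.009892300503160228
[[205 264   1   1   1]
 [200 271  10  20  91]
 [203 291   2   2   2]]
```

View pics/s2.png

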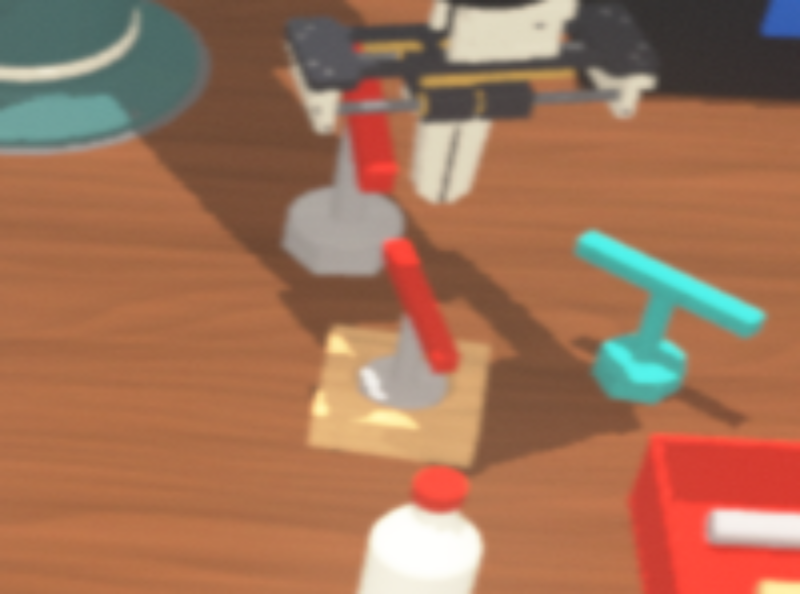

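Run:
```python
from h import *
w=get_image("wrist");s=get_image("scene");t=get_image("top")
for n,sp,wp in [("near-robot end",(429.5,183.5),None),("far end",(441,219),(310,162))]:
    for z in (.08,.09,.1,.11,.12,.13):
        print(n,z,np.round(ray(s,*sp,z)[:2],4),np.round(ray(w,*wp,z)[:2],4) if wp else "")
for z in (.1,.12):print(z,ray(t,200,245,z),ray(t,207,300,z),ray(w,313.5,218,.034),ray(s,330+404/4,110+385/3.3,.034))
```

```text
near-robot end 0.08 [0.3371 0.2695] 
near-robot end 0.09 [0.3491 0.2678] 
near-robot end 0.1 [0.3611 0.2661] 
near-robot end 0.11 [0.3731 0.2645] 
near-robot end 0.12 [0.3852 0.2628] 
near-robot end 0.13 [0.3972 0.2611] 
far end 0.08 [0.4673 0.2926] [0.4997 0.2845]
far end 0.09 [0.478  0.2907] [0.5005 0.2845]
far end 0.1 [0.4887 0.2888] [0.5013 0.2846]
far end 0.11 [0.4993 0.2869] [0.502  0.2847]
far end 0.12 [0.51  0.285] [0.5028 0.2847]
far end 0.13 [0.5207 0.2831] [0.5036 0.2848]
0.1 [0.49876929 0.2843728  0.1       ] [0.36952834 0.26184176 0.1       ] [0.44253885 0.26995978 0.034     ] [0.44831495 0.2752636  0.034     ]
0.12 [0.49531897 0.28072057 0.12      ] [0.36786802 0.25850158 0.12      ] [0.44253885 0.26995978 0.034     ] [0.44831495 0.2752636  0.034     ]
```

Run:
```python
from h import *
s=get_image("scene");st()
for z in (.1745,.1845,.1945,.2045):print(z,proj(s,[.441,.271,z]))
```

```text
t 5.92 p [0.4403 0.2703 0.1815] yawx 11.37 tilt [-0.0008 -0.0004] F [-0.1 -0.2  0.3] M [-0.02 -0.04  0.03] op 0.005 q [ 0.5  -0.23  1.78  0.    1.59  1.87]
0.1745 [436.82564548 181.29675214]
0.1845 [437.41204373 177.98466806]
0.1945 [438.00446436 174.63856846]
0.2045 [438.60300063 171.25792662]
```

Call:
play_rows --pt "0 0 0 0 0 0 0.4" --pt "0 0 0 0 0 0 0.4" --pt "0 0 0 0 0 0 0.4" --pt "0 0 0 0 0 0 0.4" --pt "0 0 0 0 0 0 0.4" --pt "0 0 0 0 0 0 0.4" --pt "0 0 0 0 0 0 0.4"

```text
t: 6.8
eef_pos: [0.4405, 0.2704, 0.1821]
orientation: [[0.98, 0.197, 0.0], [0.197, -0.98, -0.0], [0.0, 0.0, -1.0]]
contact_force: [-0.3, -0.8, -0.4]
opening: 0.597
gripper_force: 0.0
```

Run:
```python
from h import *
st();d=snap("scene","s3.png");a=d["image"];cv2.imwrite("pics/s3.png",cv2.resize(a[110:250,370:500],None,fx=6,fy=4)[:,:,::-1])
for z in (.16,.1815,.2,.22):print(z,proj(d,[.4403,.2703,z]))
```

```text
t 6.8 p [0.4405 0.2704 0.1821] yawx 11.36 tilt [ 0. -0.] F [-0.3 -0.8 -0.4] M [-0.01 -0.06 -0.05] op 0.597 q [ 0.5  -0.23  1.78 -0.    1.59  1.87]
0.16 [435.67294414 185.82794393]
0.1815 [436.91863773 178.77033901]
0.2 [438.01258377 172.57247539]
0.22 [439.2189097  165.73791197]
```

View pics/s3.png

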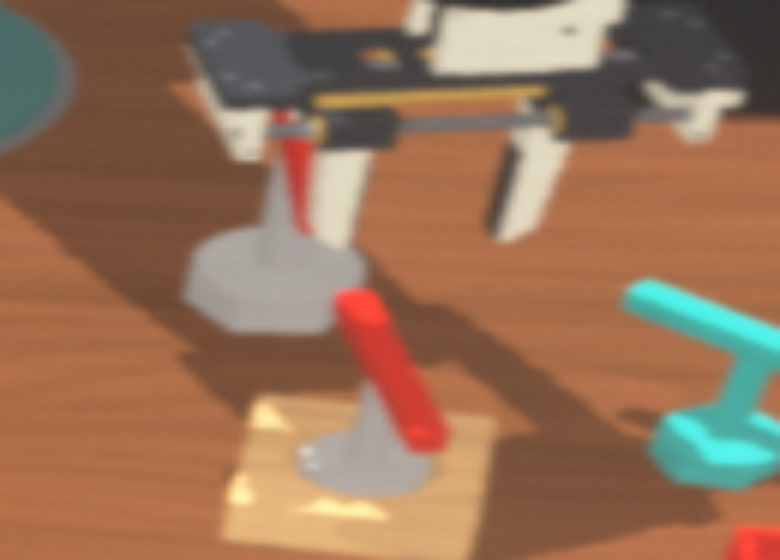

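Run:
```python
from h import *
d=get_image("wrist");s=ctrl.sense();R=s["orientation"];p=s["eef_pos"]
cv2.imwrite("pics/w4.png",d["image"][:,:,::-1])
for e in (-7.5,0,7.5,):
  for h in (0,.01,.02,.03): print(e,h,np.round(proj(d,p+R@[e/1e3,0,-h])),end=" ")
g=d["image"][:,:,:].astype(int)
for u in (225,235,245,390,375):print(u,[ (v,g[v,u].tolist()) for v in range(266,310,4)])
```

```text
-7.5 0 [313. 289.] -7.5 0.01 [312. 296.] -7.5 0.02 [312. 304.] -7.5 0.03 [312. 312.] 0 0 [313. 277.] 0 0.01 [312. 284.] 0 0.02 [312. 291.] 0 0.03 [312. 300.] 7.5 0 [312. 266.] 7.5 0.01 [312. 272.] 7.5 0.02 [312. 279.] 7.5 0.03 [312. 287.] 225 [(266, [110, 70, 39]), (270, [116, 72, 48]), (274, [110, 70, 45]), (278, [113, 73, 46]), (282, [109, 70, 47]), (286, [116, 75, 48]), (290, [112, 70, 45]), (294, [117, 74, 48]), (298, [117, 79, 58]), (302, [212, 206, 183]), (306, [210, 203, 179])]
235 [(266, [171, 108, 63]), (270, [134, 83, 50]), (274, [112, 72, 47]), (278, [106, 69, 45]), (282, [107, 69, 46]), (286, [106, 66, 44]), (290, [125, 98, 78]), (294, [208, 202, 178]), (298, [209, 203, 182]), (302, [211, 206, 182]), (306, [212, 205, 182])]
245 [(266, [180, 110, 68]), (270, [177, 108, 68]), (274, [184, 113, 66]), (278, [180, 111, 65]), (282, [181, 111, 68]), (286, [181, 114, 75]), (290, [208, 204, 179]), (294, [210, 203, 181]), (298, [209, 202, 178]), (302, [211, 204, 180]), (306, [210, 203, 180])]
390 [(266, [176, 110, 66]), (270, [175, 108, 65]), (274, [166, 103, 62]), (278, [164, 101, 59]), (282, [177, 110, 67]), (286, [177, 110, 69]), (290, [191, 167, 142]), (294, [209, 205, 180]), (298, [210, 204, 179]), (302, [211, 203, 180]), (306, [211, 204, 181])]
375 [(266, [169, 108, 66]), (270, [167, 104, 62]), (274, [162, 104, 59]), (278, [174, 108, 64]), (282, [176, 110, 64]), (286, [209, 200, 176]), (290, [211, 205, 180]), (294, [210, 203, 179]), (298, [211, 204, 182]), (302, [156, 151, 134]), (306, [50, 52, 50])]
```

Both cameras place the fingertips some 20–30 mm higher than the reported TCP, so the fingers shut just above the bar. I'll go about 28 mm deeper and watch the force.

Call:
play_rows --pt "0 0 0 0 0 0.15 0.4" --pt "0 0 0 0 0 0.28 0.4" --pt "0 0 0 0 0 0.34 0.4" --pt "0 0 0 0 0 0.37 0.4" --pt "0 0 0 0 0 0.39 0.4" --pt "0 0 0 0 0 0.39 0.4"

```text
t: 7.65
eef_pos: [0.4408, 0.2706, 0.0657]
orientation: [[0.98, 0.197, 0.001], [0.197, -0.98, 0.0], [0.001, -0.0, -1.0]]
contact_force: [0.5, -0.2, 0.8]
opening: 0.6
gripper_force: 0.0
```

Call:
play_rows --pt "0 0 0 0 0 0 1" --pt "0 0 0 0 0 0 1" --pt "0 0 0 0 0 0 1" --pt "0 0 0 0 0 0 1" --pt "0 0 0 0 0 0 1" --pt "0 0 0 0 0 0 1" --pt "0 0 0 0 0 0 1" --pt "0 0 0 0 0 0 1"

```text
t: 8.65
eef_pos: [0.4404, 0.2704, 0.065]
orientation: [[0.98, 0.197, -0.0], [0.197, -0.98, -0.0], [-0.0, 0.0, -1.0]]
contact_force: [-0.9, 0.6, -2.9]
opening: 0.168
gripper_force: 30.0
```

Call:
play_rows --pt "0 0 0 0 0 -0.07 1" --pt "0 0 0 0 0 -0.14 1" --pt "0 0 0 0 0 -0.233 1" --pt "0 0 0 0 0 -0.233 1" --pt "0 0 0 0 0 -0.233 1"

```text
t: 9.28
eef_pos: [0.4403, 0.2703, 0.1346]
orientation: [[0.98, 0.197, -0.0], [0.197, -0.98, -0.0], [-0.0, 0.0, -1.0]]
contact_force: [0.2, 0.1, -4.9]
opening: 0.172
gripper_force: 30.0
```

Run:
```python
from h import *
s=st();d=snap("wrist","w5.png");im=d["image"].astype(int)
m=((im[...,0]>140)&(im[...,1]<80)&(im[...,2]<90)).astype(np.uint8);m[:,:260]=0;m[:,370:]=0
n,_,S,c=cv2.connectedComponentsWithStats(m);print(S[1:])
v=np.argwhere(m)[:,0]; 
for zz in (.189,):
  i=[k for k in range(1,n) if S[k,4]>200][0];u=S[i,0]+S[i,2]/2
  e=ray(d,u,S[i,1],zz);print("far end",e,"expected half-length from tcp:",(s["orientation"].T@(e-s["eef_pos"])))
t=get_image("top");it=t["image"].astype(int);print("stand well now",)
```

```text
t 9.28 p [0.4403 0.2703 0.1346] yawx 11.36 tilt [-0.0002 -0.0001] F [ 0.2  0.1 -4.9] M [-0.03  0.01  0.02] op 0.172 q [ 0.5  -0.21  1.85 -0.    1.51  1.87]
[[ 295  178   37  193 6654]
 [ 297  407   38   41 1427]]
far end [0.5058318  0.28284966 0.189     ] expected half-length from tcp: [ 0.06668566  0.00059965 -0.05438622]
stand well now
```

View pics/w5.png

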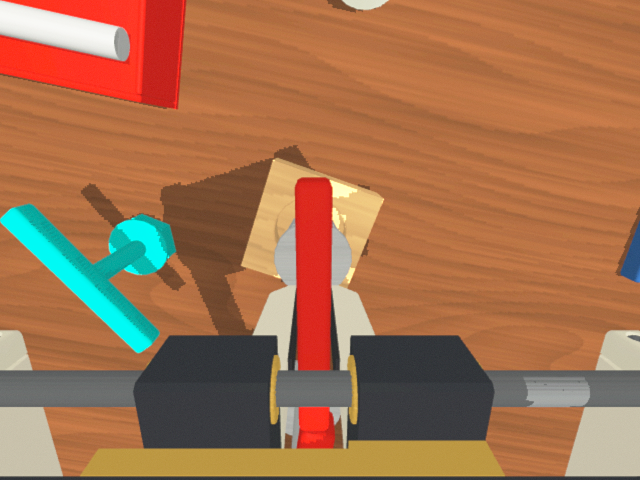

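The spanner is in the grip (weight 4.9 N): bar from (313,178) running under the gripper, the socket below it, and the stand empty behind. Now I carry it to the nut and turn it to 40.7°.

Call:
play_rows --pt "0 0 -0.2 0.027 0.15 0 1" --pt "0 0 -0.4 0.027 0.3 0 1" --pt "0 0 -0.55 0.027 0.45 0 1" --pt "0 0 -0.65 0.027 0.6 0 1" --pt "0 0 -0.65 0.027 0.685 0 1" --pt "0 0 -0.65 0.027 0.685 0 1"

```text
t: 10.12
eef_pos: [0.4888, 0.0691, 0.1342]
orientation: [[0.761, 0.649, -0.001], [0.649, -0.761, -0.0], [-0.001, -0.001, -1.0]]
contact_force: [0.0, 0.4, -4.1]
opening: 0.168
gripper_force: 30.0
```

Run:
```python
from h import *
s=st();p=s["eef_pos"];print(move([.4887-p[0],-.0748-p[1],.135-p[2]],40.7-np.degrees(np.arctan2(s["orientation"][1,0],s["orientation"][0,0]))))
```

```text
t 10.12 p [0.4888 0.0691 0.1342] yawx 40.47 tilt [-0.0012 -0.0002] F [ 0.   0.4 -4.1] M [ 0.04 -0.02  0.  ] op 0.168 q [ 0.09 -0.27  1.89 -0.    1.52  0.95]
[-0.    -0.    -0.005 -0.312  0.365 -0.003]
```

Call:
play_rows --pt "0 0 -0.005 -0.1 0.12 0 1" --pt "0 0 -0.005 -0.2 0.24 0 1" --pt "0 0 -0.005 -0.312 0.365 0 1" --pt "0 0 -0.005 -0.312 0.365 0 1" --pt "0 0 -0.005 -0.312 0.365 0.05 1" --pt "0 0 -0.005 -0.312 0.365 0.09 1" --pt "0 0 -0.005 -0.312 0.365 0.11 1" --pt "0 0 -0.005 -0.312 0.365 0.11 1"

```text
t: 11.12
eef_pos: [0.4889, -0.073, 0.1014]
orientation: [[0.756, 0.655, -0.001], [0.655, -0.756, 0.0], [-0.001, -0.001, -1.0]]
contact_force: [-0.2, 0.8, -4.6]
opening: 0.17
gripper_force: 30.0
```

Run:
```python
from h import *
st()
```

```text
t 11.12 p [ 0.4889 -0.073   0.1014] yawx 40.89 tilt [-0.0009  0.0002] F [-0.2  0.8 -4.6] M [-0.02  0.01 -0.01] op 0.17 q [-0.2  -0.25  1.93  0.    1.46  0.66]
```

Call:
play_rows --pt "0 0 0 -0.004 0.005 0 1" --pt "0 0 0 -0.004 0.005 0.015 1" --pt "0 0 0 -0.004 0.005 0.03 1" --pt "0 0 0 -0.004 0.005 0.03 1"

```text
t: 11.62
eef_pos: [0.489, -0.0751, 0.0925]
orientation: [[0.757, 0.654, -0.001], [0.654, -0.757, 0.001], [0.0, -0.001, -1.0]]
contact_force: [0.5, 4.3, -5.3]
opening: 0.171
gripper_force: 30.0
```

Run:
```python
from h import *
st()
```

```text
t 11.62 p [ 0.489  -0.0751  0.0925] yawx 40.84 tilt [-0.0007  0.0009] F [ 0.5  4.3 -5.3] M [ 1.2  -0.13  0.02] op 0.171 q [-0.2  -0.24  1.94  0.    1.45  0.65]
```

Call:
play_rows --pt "0 0 0 0.003 -0.004 0 1" --pt "0 0 0 0.003 -0.004 0.01 1" --pt "0 0 0 0.003 -0.004 0.02 1" --pt "0 0 0 0.003 -0.004 0.02 1"

```text
t: 12.12
eef_pos: [0.489, -0.074, 0.0867]
orientation: [[0.757, 0.654, -0.0], [0.654, -0.757, -0.0], [-0.0, -0.0, -1.0]]
contact_force: [0.0, 1.7, -5.2]
opening: 0.171
gripper_force: 30.0
```

Run:
```python
from h import *
st()
```

```text
t 12.12 p [ 0.489  -0.074   0.0867] yawx 40.84 tilt [-0.0004 -0.0001] F [ 0.   1.7 -5.2] M [ 0.22 -0.07 -0.01] op 0.171 q [-0.2  -0.24  1.95 -0.    1.44  0.66]
```

Call:
play_rows --pt "0 0 0 0.001 -0.001 0.007 1" --pt "0 0 0 0.001 -0.001 0.013 1" --pt "0 0 0 0.001 -0.001 0.013 1"

```text
t: 12.5
eef_pos: [0.4891, -0.0736, 0.0831]
orientation: [[0.757, 0.654, -0.0], [0.654, -0.757, -0.0], [-0.0, -0.0, -1.0]]
contact_force: [0.2, 0.1, -3.1]
opening: 0.173
gripper_force: 30.0
```

Run:
```python
from h import *
st()
```

```text
t 12.5 p [ 0.4891 -0.0736  0.0831] yawx 40.84 tilt [-0.0001 -0.0001] F [ 0.2  0.1 -3.1] M [-0.01 -0.    0.04] op 0.173 q [-0.2  -0.24  1.95 -0.    1.43  0.66]
```

Call:
play_rows --pt "0 0 0.11 0 0 0 1" --pt "0 0 0.22 0 0 0 1" --pt "0 0 0.33 0 -0.001 0 1" --pt "0 0 0.44 0 -0.001 0 1" --pt "0 0 0.55 0 -0.002 0 1" --pt "0 0 0.66 0.001 -0.003 0 1" --pt "0 0 0.77 0.001 -0.003 0 1" --pt "0 0 0.88 0.001 -0.003 0 1"

```text
t: 13.5
eef_pos: [0.4889, -0.0724, 0.0832]
orientation: [[1.0, 0.019, 0.0], [0.019, -1.0, 0.0], [0.0, -0.0, -1.0]]
contact_force: [0.7, 1.1, -3.5]
opening: 0.17
gripper_force: 30.0
```

Run:
```python
from h import *
st()
```

```text
t 13.5 p [ 0.4889 -0.0724  0.0832] yawx 1.09 tilt [0.0002 0.0005] F [ 0.7  1.1 -3.5] M [ 0.5  -0.2   0.11] op 0.17 q [-0.2  -0.24  1.95  0.    1.43  1.35]
```

Call:
play_rows --pt "0 0 0.11 0 0 0 1" --pt "0 0 0.22 0 0 0 1" --pt "0 0 0.33 0 -0.001 0 1" --pt "0 0 0.44 0 -0.001 0 1" --pt "0 0 0.55 0 -0.002 0 1" --pt "0 0 0.61 0 -0.002 0 1"

```text
t: 14.25
eef_pos: [0.4889, -0.0719, 0.0832]
orientation: [[0.896, -0.443, 0.0], [-0.443, -0.896, 0.0], [0.0, -0.0, -1.0]]
contact_force: [1.2, 1.4, -4.8]
opening: 0.17
gripper_force: 30.0
```

Run:
```python
from h import *
st()
```

```text
t 14.25 p [ 0.4889 -0.0719  0.0832] yawx -26.33 tilt [0.0003 0.0003] F [ 1.2  1.4 -4.8] M [ 0.45 -0.19  0.11] op 0.17 q [-0.2  -0.24  1.95  0.    1.43  1.83]
```

Call:
play_rows --pt "0 0 -0.14 0 0 0 1" --pt "0 0 -0.14 0 0 -0.045 1" --pt "0 0 -0.14 0 0 -0.09 1" --pt "0 0 -0.35 0 0 -0.09 1" --pt "0 0 -0.57 0 0 -0.09 1" --pt "0 0 -0.79 0 0 -0.09 1" --pt "0 0 -1.0 0 0 -0.09 1" --pt "0 0 -1.0 0 0 -0.09 1"

```text
t: 15.25
eef_pos: [0.4891, -0.0721, 0.1112]
orientation: [[0.947, 0.32, 0.001], [0.32, -0.947, -0.0], [0.001, 0.001, -1.0]]
contact_force: [0.1, -0.3, -4.1]
opening: 0.168
gripper_force: 30.0
```

Run:
```python
from h import *
s=st();p=s["eef_pos"];print(move([.4891-p[0],-.0736-p[1],0],40.7-18.7))
```

```text
t 15.25 p [ 0.4891 -0.0721  0.1112] yawx 18.66 tilt [ 0.001  -0.0002] F [ 0.1 -0.3 -4.1] M [ 0.03  0.03 -0.05] op 0.168 q [-0.2  -0.26  1.92 -0.    1.48  1.05]
[ 0.     0.    -0.489 -0.001  0.005  0.   ]
```

Call:
play_rows --pt "0 0 -0.2 -0.001 0.005 0 1" --pt "0 0 -0.4 -0.001 0.005 0 1" --pt "0 0 -0.49 -0.001 0.005 0 1" --pt "0 0 -0.49 -0.001 0.005 0.03 1" --pt "0 0 -0.49 -0.001 0.005 0.05 1" --pt "0 0 -0.49 -0.001 0.005 0.07 1" --pt "0 0 -0.49 -0.001 0.005 0.091 1" --pt "0 0 -0.49 -0.001 0.005 0.091 1"

```text
t: 16.25
eef_pos: [0.4892, -0.0736, 0.0829]
orientation: [[0.757, 0.653, 0.0], [0.653, -0.757, 0.0], [0.0, 0.0, -1.0]]
contact_force: [1.1, 0.6, -2.4]
opening: 0.17
gripper_force: 30.0
```

Run:
```python
from h import *
st()
```

```text
t 16.25 p [ 0.4892 -0.0736  0.0829] yawx 40.8 tilt [0.0004 0.    ] F [ 1.1  0.6 -2.4] M [ 0.09 -0.09 -0.03] op 0.17 q [-0.2  -0.24  1.95  0.    1.43  0.66]
```

Refitted. Second swing.

Call:
play_rows --pt "0 0 0.11 0 0 0 1" --pt "0 0 0.22 0 0 0 1" --pt "0 0 0.33 0 -0.001 0 1" --pt "0 0 0.44 0 -0.001 0 1" --pt "0 0 0.55 0 -0.002 0 1" --pt "0 0 0.66 0.001 -0.003 0 1" --pt "0 0 0.77 0.001 -0.003 0 1" --pt "0 0 0.88 0.001 -0.003 0 1"

```text
t: 17.25
eef_pos: [0.4888, -0.0725, 0.0829]
orientation: [[1.0, 0.018, 0.0], [0.018, -1.0, 0.0], [0.0, -0.0, -1.0]]
contact_force: [0.5, 2.9, -1.8]
opening: 0.172
gripper_force: 30.0
```

Call:
play_rows --pt "0 0 0.11 0 0 0 1" --pt "0 0 0.22 0 0 0 1" --pt "0 0 0.33 0 -0.001 0 1" --pt "0 0 0.44 0 -0.001 0 1" --pt "0 0 0.55 0 -0.002 0 1" --pt "0 0 0.61 0 -0.002 0 1"

```text
t: 18.0
eef_pos: [0.4888, -0.0719, 0.0829]
orientation: [[0.896, -0.444, 0.001], [-0.444, -0.896, 0.0], [0.0, -0.001, -1.0]]
contact_force: [0.4, 1.0, -1.7]
opening: 0.167
gripper_force: 30.0
```

Run:
```python
from h import *
st()
```

```text
t 18.0 p [ 0.4888 -0.0719  0.0829] yawx -26.36 tilt [0.0005 0.0003] F [ 0.4  1.  -1.7] M [ 0.46 -0.26  0.12] op 0.167 q [-0.2  -0.24  1.95  0.    1.43  1.83]
```

Call:
play_rows --pt "0 0 -0.14 0 0 0 1" --pt "0 0 -0.14 0 0 -0.045 1" --pt "0 0 -0.14 0 0 -0.09 1" --pt "0 0 -0.35 0 0 -0.09 1" --pt "0 0 -0.57 0 0 -0.09 1" --pt "0 0 -0.79 0 0 -0.09 1" --pt "0 0 -1.0 0 0 -0.09 1" --pt "0 0 -1.0 0 0 -0.09 1"

```text
t: 19.0
eef_pos: [0.4888, -0.0722, 0.1107]
orientation: [[0.947, 0.32, 0.001], [0.32, -0.947, -0.0], [0.001, 0.0, -1.0]]
contact_force: [0.0, -0.0, -4.6]
opening: 0.174
gripper_force: 30.0
```

Call:
play_rows --pt "0 0 -0.2 -0.001 0.005 0 1" --pt "0 0 -0.4 -0.001 0.005 0 1" --pt "0 0 -0.49 -0.001 0.005 0 1" --pt "0 0 -0.49 -0.001 0.005 0.03 1" --pt "0 0 -0.49 -0.001 0.005 0.05 1" --pt "0 0 -0.49 -0.001 0.005 0.07 1" --pt "0 0 -0.49 -0.001 0.005 0.091 1" --pt "0 0 -0.49 -0.001 0.005 0.091 1"

```text
t: 20.0
eef_pos: [0.4891, -0.0736, 0.0828]
orientation: [[0.757, 0.653, 0.001], [0.653, -0.757, -0.0], [0.0, 0.001, -1.0]]
contact_force: [1.0, 0.9, 2.0]
opening: 0.169
gripper_force: 30.0
```

Call:
play_rows --pt "0 0 0.1 0 0 0 1" --pt "0 0 0.18 0 0 0 1" --pt "0 0 0.22 0 0 0 1" --pt "0 0 0.22 0 0 0 1"

```text
t: 20.5
eef_pos: [0.489, -0.0735, 0.0828]
orientation: [[0.857, 0.515, 0.0], [0.515, -0.857, 0.0], [0.001, 0.0, -1.0]]
contact_force: [0.8, 3.0, 3.4]
opening: 0.171
gripper_force: 30.0
```

Run:
```python
from h import *
st()
```

```text
t 20.5 p [ 0.489  -0.0735  0.0828] yawx 30.97 tilt [0.0005 0.0003] F [0.8 3.  3.4] M [ 0.87 -0.13  0.06] op 0.171 q [-0.2  -0.24  1.95  0.    1.43  0.83]
```

Call:
play_rows --pt "0 0 0.1 0 0 -0.002 1" --pt "0 0 0.18 0 -0.001 -0.002 1" --pt "0 0 0.18 0 -0.001 -0.002 1"

```text
t: 20.88
eef_pos: [0.4886, -0.0732, 0.0829]
orientation: [[0.921, 0.389, -0.0], [0.389, -0.921, 0.0], [0.0, -0.0, -1.0]]
contact_force: [2.2, 3.3, -2.5]
opening: 0.173
gripper_force: 30.0
```

Run:
```python
from h import *
st()
```

```text
t 20.88 p [ 0.4886 -0.0732  0.0829] yawx 22.91 tilt [-0.0001  0.0003] F [ 2.2  3.3 -2.5] M [ 0.86 -0.42  0.09] op 0.173 q [-0.2  -0.24  1.95  0.    1.43  0.97]
```

Call:
play_rows --pt "0 0 0.1 0 0 0 1" --pt "0 0 0.1 0 0 0 1"

```text
t: 21.12
eef_pos: [0.4886, -0.0732, 0.0829]
orientation: [[0.949, 0.317, -0.0], [0.317, -0.949, 0.0], [-0.0, -0.0, -1.0]]
contact_force: [1.0, 2.8, -1.8]
opening: 0.172
gripper_force: 30.0
```

Run:
```python
from h import *
st()
```

```text
t 21.12 p [ 0.4886 -0.0732  0.0829] yawx 18.46 tilt [-0.0003  0.0003] F [ 1.   2.8 -1.8] M [ 0.98 -0.43  0.1 ] op 0.172 q [-0.2  -0.24  1.95  0.    1.43  1.05]
```

Call:
play_rows --pt "0 0 0.1 0 0 0 1" --pt "0 0 0.1 0 0 0 1"

```text
t: 21.38
eef_pos: [0.4886, -0.0732, 0.083]
orientation: [[0.97, 0.242, -0.0], [0.242, -0.97, 0.0], [-0.0, -0.0, -1.0]]
contact_force: [1.3, 4.3, -3.1]
opening: 0.167
gripper_force: 30.0
```

```bash
python3 -c "from h import *;st()"
```

```text
t 21.38 p [ 0.4886 -0.0732  0.083 ] yawx 14.0 tilt [-0.0003  0.0004] F [ 1.3  4.3 -3.1] M [ 1.17 -0.33  0.08] op 0.167 q [-0.2  -0.24  1.95  0.    1.43  1.13]
```

Call:
play_rows --pt "0 0 0.1 0 -0.001 0 1" --pt "0 0 0.1 0 -0.001 0 1"

```text
t: 21.62
eef_pos: [0.4885, -0.073, 0.083]
orientation: [[0.986, 0.165, -0.0], [0.165, -0.986, 0.0], [-0.0, -0.0, -1.0]]
contact_force: [1.6, 3.9, -4.0]
opening: 0.165
gripper_force: 30.0
```

```bash
python3 -c "from h import *;st()"
```

```text
t 21.62 p [ 0.4885 -0.073   0.083 ] yawx 9.52 tilt [-0.0002  0.0001] F [ 1.6  3.9 -4. ] M [ 1.04 -0.44  0.14] op 0.165 q [-0.2  -0.24  1.95  0.    1.43  1.2 ]
```

Call:
play_rows --pt "0 0 0.1 0 -0.002 0 1" --pt "0 0 0.1 0 -0.002 0 1"

```text
t: 21.88
eef_pos: [0.4885, -0.0726, 0.083]
orientation: [[0.996, 0.088, -0.0], [0.088, -0.996, -0.0], [-0.0, 0.0, -1.0]]
contact_force: [3.4, 2.0, -4.4]
opening: 0.17
gripper_force: 30.0
```

```bash
python3 -c "from h import *;st()"
```

```text
t 21.88 p [ 0.4885 -0.0726  0.083 ] yawx 5.03 tilt [-0.0001 -0.0003] F [ 3.4  2.  -4.4] M [ 0.6  -0.57  0.08] op 0.17 q [-0.2  -0.24  1.95 -0.    1.43  1.28]
```

Call:
play_rows --pt "0 0 0.1 0 -0.001 0 1" --pt "0 0 0.1 0 -0.001 0 1"

```text
t: 22.12
eef_pos: [0.4884, -0.0723, 0.083]
orientation: [[1.0, 0.009, -0.0], [0.009, -1.0, -0.0], [-0.0, 0.0, -1.0]]
contact_force: [2.6, 1.6, -6.6]
opening: 0.167
gripper_force: 30.0
```

```bash
python3 -c "from h import *;st()"
```

```text
t 22.12 p [ 0.4884 -0.0723  0.083 ] yawx 0.54 tilt [-0.0001 -0.0003] F [ 2.6  1.6 -6.6] M [ 0.46 -0.64  0.05] op 0.167 q [-0.2  -0.24  1.95 -0.    1.43  1.36]
```

Call:
play_rows --pt "0 0 0.1 0.001 -0.001 0 1" --pt "0 0 0.1 0.001 -0.001 0 1"

```text
t: 22.38
eef_pos: [0.4886, -0.0721, 0.083]
orientation: [[0.998, -0.069, -0.0], [-0.069, -0.998, -0.0], [-0.0, 0.0, -1.0]]
contact_force: [1.2, 0.7, -5.3]
opening: 0.172
gripper_force: 30.0
```

```bash
python3 -c "from h import *;st()"
```

```text
t 22.38 p [ 0.4886 -0.0721  0.083 ] yawx -3.96 tilt [-0.0003 -0.0004] F [ 1.2  0.7 -5.3] M [ 0.15 -0.41  0.1 ] op 0.172 q [-0.2  -0.24  1.95 -0.    1.43  1.44]
```

Call:
play_rows --pt "0 0 0.1 0 -0.001 0 1" --pt "0 0 0.1 0 -0.001 0 1"

```text
t: 22.62
eef_pos: [0.4887, -0.0718, 0.0831]
orientation: [[0.989, -0.147, -0.0], [-0.147, -0.989, -0.0], [-0.0, 0.0, -1.0]]
contact_force: [1.8, -0.7, -6.4]
opening: 0.172
gripper_force: 30.0
```

```bash
python3 -c "from h import *;st()"
```

```text
t 22.62 p [ 0.4887 -0.0718  0.0831] yawx -8.46 tilt [-0.0003 -0.0004] F [ 1.8 -0.7 -6.4] M [-0.07 -0.41  0.12] op 0.172 q [-0.2  -0.24  1.95 -0.    1.43  1.52]
```

Call:
play_rows --pt "0 0 0.08 0 0 0 1" --pt "0 0 0.08 0 0 0 1"

```text
t: 22.88
eef_pos: [0.4887, -0.0717, 0.0831]
orientation: [[0.978, -0.209, -0.0], [-0.209, -0.978, -0.0], [-0.0, 0.0, -1.0]]
contact_force: [1.4, -1.9, -5.5]
opening: 0.17
gripper_force: 30.0
```

```bash
python3 -c "from h import *;st()"
```

```text
t 22.88 p [ 0.4887 -0.0717  0.0831] yawx -12.05 tilt [-0.0002 -0.0003] F [ 1.4 -1.9 -5.5] M [-0.14 -0.34  0.17] op 0.17 q [-0.2  -0.24  1.95 -0.    1.43  1.58]
```

Call:
play_rows --pt "0 0 0.08 0 0 0 1" --pt "0 0 0.08 0 0 0 1"

```text
t: 23.12
eef_pos: [0.4887, -0.0716, 0.0831]
orientation: [[0.963, -0.27, -0.0], [-0.27, -0.963, -0.0], [-0.0, 0.0, -1.0]]
contact_force: [2.2, -1.1, -6.0]
opening: 0.169
gripper_force: 30.1
```

```bash
python3 -c "from h import *;st()"
```

```text
t 23.12 p [ 0.4887 -0.0716  0.0831] yawx -15.67 tilt [-0.0002 -0.0001] F [ 2.2 -1.1 -6. ] M [-0.09 -0.32  0.33] op 0.169 q [-0.2  -0.24  1.95 -0.    1.43  1.65]
```

Torque has risen to 0.33 N·m, so the nut has been tight since about yaw −11°. Allowing for stud twist, yaw −28° gives about 13° of washer turn and stays clear of the flank.

Call:
play_rows --pt "0 0 0.07 0 0 0 1" --pt "0 0 0.14 0 0 0 1" --pt "0 0 0.14 0 0 0 1"

```text
t: 23.5
eef_pos: [0.4887, -0.0716, 0.0831]
orientation: [[0.927, -0.374, -0.0], [-0.374, -0.927, 0.0], [-0.0, 0.0, -1.0]]
contact_force: [1.3, -0.1, -5.7]
opening: 0.171
gripper_force: 30.1
```

```bash
python3 -c "from h import *;st();st()"
```

```text
t 23.5 p [ 0.4887 -0.0716  0.0831] yawx -21.98 tilt [-0.0002  0.    ] F [ 1.3 -0.1 -5.7] M [ 0.01 -0.24  0.31] op 0.171 q [-0.2  -0.24  1.95 -0.    1.43  1.76]
t 23.5 p [ 0.4887 -0.0716  0.0831] yawx -21.98 tilt [-0.0002  0.    ] F [ 1.3 -0.1 -5.7] M [ 0.01 -0.24  0.31] op 0.171 q [-0.2  -0.24  1.95 -0.    1.43  1.76]
```

Call:
play_rows --pt "0 0 0.07 0 0 0 1" --pt "0 0 0.14 0 0 0 1" --pt "0 0 0.14 0 0 0 1"

```text
t: 23.88
eef_pos: [0.4887, -0.0715, 0.0831]
orientation: [[0.881, -0.474, -0.0], [-0.474, -0.881, 0.0], [-0.0, -0.0, -1.0]]
contact_force: [2.0, -0.3, -5.6]
opening: 0.166
gripper_force: 30.2
```

```bash
python3 -c "from h import *;st()"
```

```text
t 23.88 p [ 0.4887 -0.0715  0.0831] yawx -28.28 tilt [-0.0001  0.0001] F [ 2.  -0.3 -5.6] M [ 0.1  -0.29  0.37] op 0.166 q [-0.2  -0.24  1.95  0.    1.43  1.87]
```

Call:
play_rows --pt "0 0 -0.13 0 0 0 1" --pt "0 0 -0.25 0 0 0 1" --pt "0 0 -0.25 0 0 0 1" --pt "0 0 -0.25 0 0 -0.03 1" --pt "0 0 -0.25 0 0 -0.09 1" --pt "0 0 -0.25 0 0 -0.18 1" --pt "0 0 -0.25 0 0 -0.18 1"

```text
t: 24.75
eef_pos: [0.4899, -0.0718, 0.1401]
orientation: [[0.955, -0.296, 0.004], [-0.296, -0.955, -0.001], [0.004, -0.0, -1.0]]
contact_force: [0.5, 0.5, -4.2]
opening: 0.17
gripper_force: 30.0
```

Run:
```python
from h import *
s=st();p=s["eef_pos"];t=np.radians(11.4)
print(move([0,.20,0],28.4))
```

```text
t 24.75 p [ 0.4899 -0.0718  0.1401] yawx -17.23 tilt [ 0.0042 -0.0008] F [ 0.5  0.5 -4.2] M [ 0.06  0.01 -0.  ] op 0.17 q [-0.2  -0.27  1.88  0.    1.52  1.67]
[ 0.003 -0.    -0.631 -0.197 -0.637 -0.001]
```

Call:
play_rows --pt "0 0 -0.1 -0.056 -0.096 0 1" --pt "0 0 -0.25 -0.112 -0.192 0 1" --pt "0 0 -0.4 -0.168 -0.288 0 1" --pt "0 0 -0.55 -0.224 -0.384 0 1" --pt "0 0 -0.636 -0.224 -0.384 0 1" --pt "0 0 -0.636 -0.224 -0.384 0 1"

```text
t: 25.5
eef_pos: [0.4584, 0.0586, 0.1366]
orientation: [[0.98, 0.198, -0.001], [0.198, -0.98, -0.0], [-0.001, -0.0, -1.0]]
contact_force: [0.7, 0.1, -3.8]
opening: 0.173
gripper_force: 30.0
```

Run:
```python
from h import *
s=st();d=get_image("wrist");u,v=np.round(proj(d,[.490,-.0727,.03])).astype(int);print(u,v)
a=d["image"][v-35:v+35,u-40:u+40];cv2.imwrite("pics/w6.png",cv2.resize(a,None,fx=8,fy=8,interpolation=cv2.INTER_CUBIC)[:,:,::-1])
p=s["eef_pos"];c=np.cos(np.radians(11.4));k=np.sin(np.radians(11.4))
print(move([.440-.0015*c-p[0],.2703-.0015*k-p[1],0],0))
```

```text
t 25.5 p [0.4584 0.0586 0.1366] yawx 11.41 tilt [-0.0005 -0.0001] F [ 0.7  0.1 -3.8] M [ 0.   -0.04  0.03] op 0.173 q [ 0.07 -0.35  1.95 -0.    1.54  1.44]
463 226
[ 0.     0.     0.     0.073 -0.704 -0.   ]
```

View pics/w6.png

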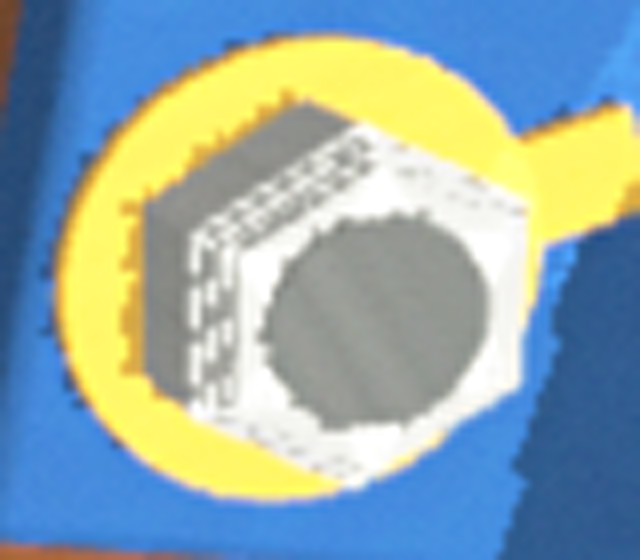

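The washer circle is centred at crop (301,268) and the tab is now at (636,160), a world yaw of about −61°. It started at −45.5°, so the washer has turned about 15°, as wanted. Now back to the stand.

Call:
play_rows --pt "0 0 0 0.02 -0.15 0 1" --pt "0 0 0 0.04 -0.3 0 1" --pt "0 0 0 0.06 -0.45 0 1" --pt "0 0 0 0.081 -0.6 0 1" --pt "0 0 0 0.081 -0.704 0 1" --pt "0 0 0 0.081 -0.704 0 1" --pt "0 0 0 0.081 -0.704 0.1 1" --pt "0 0 0 0.081 -0.704 0.1 1"

```text
t: 26.55
eef_pos: [0.44, 0.2688, 0.1051]
orientation: [[0.981, 0.196, -0.003], [0.196, -0.981, -0.002], [-0.004, 0.001, -1.0]]
contact_force: [0.6, -0.1, -4.0]
opening: 0.172
gripper_force: 30.0
```

Call:
play_rows --pt "0 0 0 0 0 0.04 1" --pt "0 0 0 0 0 0.08 1" --pt "0 0 0 0 0 0.12 1" --pt "0 0 0 0 0 0.133 1" --pt "0 0 0 0 0 0.133 1"

```text
t: 27.18
eef_pos: [0.4406, 0.2702, 0.0671]
orientation: [[0.98, 0.198, -0.0], [0.198, -0.98, -0.0], [-0.0, 0.0, -1.0]]
contact_force: [1.1, -0.3, -4.4]
opening: 0.168
gripper_force: 30.0
```

```bash
python3 -c "from h import *;st()"
```

```text
t 27.18 p [0.4406 0.2702 0.0671] yawx 11.41 tilt [-0.0003 -0.0002] F [ 1.1 -0.3 -4.4] M [-0.02  0.03  0.02] op 0.168 q [ 0.5  -0.17  1.92 -0.    1.39  1.87]
```

Call:
play_rows --pt "0 0 0 0 0 0.004 1" --pt "0 0 0 0 0 0.007 1" --pt "0 0 0 0 0 0.007 1"

```text
t: 27.55
eef_pos: [0.4407, 0.2702, 0.0653]
orientation: [[0.98, 0.198, 0.0], [0.198, -0.98, 0.0], [0.0, -0.0, -1.0]]
contact_force: [0.0, -0.2, -3.6]
opening: 0.169
gripper_force: 30.0
```

```bash
python3 -c "from h import *;st()"
```

```text
t 27.55 p [0.4407 0.2702 0.0653] yawx 11.41 tilt [0.0001 0.0001] F [ 0.  -0.2 -3.6] M [-0.    0.07  0.01] op 0.169 q [ 0.5  -0.17  1.93  0.    1.39  1.87]
```

Nearly down (under 0.5 mm). I'll lower a touch, release and back off upward.

Call:
play_rows --pt "0 0 0 0 0 0.002 1" --pt "0 0 0 0 0 0.002 0.5" --pt "0 0 0 0 0 0.002 0.3" --pt "0 0 0 0 0 0.002 0.3" --pt "0 0 0 0 0 0.002 0.3" --pt "0 0 0 0 0 0.002 0.3" --pt "0 0 0 0 0 0.002 0.3" --pt "0 0 0 0 0 0.002 0.3"

```text
t: 28.55
eef_pos: [0.4407, 0.2702, 0.0646]
orientation: [[0.98, 0.198, -0.0], [0.198, -0.98, -0.0], [-0.0, -0.0, -1.0]]
contact_force: [-0.5, -0.1, 0.1]
opening: 0.699
gripper_force: 0.0
```

Call:
play_rows --pt "0 0 0 0 0 -0.1 0.3" --pt "0 0 0 0 0 -0.25 0.3" --pt "0 0 0 0 0 -0.4 0.3" --pt "0 0 0 0 0 -0.5 0.3" --pt "0 0 0 0 0 -0.5 0.3" --pt "0 0 0 0 0 -0.5 0.3"

```text
t: 29.3
eef_pos: [0.4405, 0.2701, 0.2136]
orientation: [[0.98, 0.198, -0.001], [0.198, -0.98, -0.0], [-0.001, 0.0, -1.0]]
contact_force: [-0.1, -0.4, 0.1]
opening: 0.699
gripper_force: 0.0
```

Run:
```python
from h import *
st();d=get_image("wrist");im=d["image"].astype(int)
m=((im[...,0]>150)&(im[...,1]<70)&(im[...,2]<80)).astype(np.uint8);m[:90]=0;m[300:]=0;m[:,:250]=0;m[:,370:]=0
n,_,S,c=cv2.connectedComponentsWithStats(m);print(S[1:],[np.round(proj(d,p)) for p in ([.504,.285,.119],[.377,.260,.119])])
t=get_image("top")["image"].astype(int);m=((t[...,0]>150)&(t[...,1]<70)&(t[...,2]<80)).astype(np.uint8);m[:225]=0;m[320:]=0;m[:,:180]=0;m[:,240:]=0
print(cv2.connectedComponentsWithStats(m)[2][1:])
```

```text
t 29.3 p [0.4405 0.2701 0.2136] yawx 11.41 tilt [-0.0009 -0.0005] F [-0.1 -0.4  0.1] M [-0.01  0.03 -0.07] op 0.699 q [ 0.5  -0.24  1.74  0.    1.64  1.87]
[[ 305  157   18  143 2485]] [array([310., 158.]), array([310., 301.])]
[[198 252   3   5   6]
 [199 262   3   2   4]
 [201 268  10  22 126]
 [204 288   1   1   1]
 [205 290   1   1   1]]
```

The bar is upright at its starting place (pixels (314,157)–(314,300), predicted 158–301), released and clear of the gripper.

```bash
python3 -c "from plant import ctrl;print(ctrl.finish_job())"
```

```text
the job is handed in; nothing more can be done
None
```

The job is handed in: by my measurements the nut is tight with its washer turned about 15°, and the spanner is released and standing upright back in its stand; the judge's result was not shown. I viewed 11 pictures against the limit of 10.

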